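Set the saw stop: slide to the band, seat the thumbscrew, back off a quarter turn and hold

ROBOT

A 6-joint arm with a two-finger parallel gripper is mounted at the origin on the work surface. World frame = base frame: x ahead of the robot, y to its left, z up, the work surface at z = 0. Lengths are in m, angles in rad, forces in N, time in s.
With the tool pointing down it reaches from about 0.325 to 0.775 m from the base axis. Payload 9.3 kg.
Tool frame: the origin (TCP) lies midway between the tips of the shut fingers; the grasp point (between the pads) lies 19 mm behind it; z points along the fingers, y is the line along which they close (so a half turn about z gives the same grasp; the last joint's range is limited). The gripper opens to 85 mm and grips with 20 to 120 N. Pads are 22 mm wide; open, the fingers measure 114 mm over their backs; the gripper's body (76 mm by 85 mm) begins 54 mm behind the grasp point. The pads swing forward as they close: fully open they stand 13 mm farther back than shut.
Start: joints at [0.977, 0.259, 0.021, 1.334, 0, 1.418], TCP at [0.235, 0.497, 0.231] pointing down, gripper open.
Joint ranges: [-3.04, 3.04], [-0.91, 1.82], [-1.04, 1.36], [-1.92, 1.95], [-1.52, 1.45], [-3.14, 3.14]. Speed limits (rad/s): [2.22, 2.22, 2.79, 3.14, 3.14, 3.14].

INTERFACE

Orientations are given as a rotation vector (axis times angle).
In Python, from station import r gives the robot as it stands. The module is installed in compiled form; this text tells all that it offers.
- The arm moves only by the tool jog_arm, never from a script. Its argument "targets" is a list of rows, each a list of 5 numbers: the shift along the tool's x, y, z in m, then the turn about the tool's z in degrees, then the opening, from 0 (shut) to 1 (fully open). A call has exactly 10 rows; each row shifts and turns the commanded pose from where the row before left it, along the tool's axes as they then stand; what a row does not reach is not made up. A row lasts 1/10 s, in which the tool goes at most 50 mm and 8.59 degrees, less where a joint would pass 70% of its speed; a pose out of reach is approached as far as the arm can. A call is refused whole if a number of a shift passes 0.05 or a number of a turn 8.59, either way. A call with a gripper value outside its range is refused whole. The fingers move at their own pace and stop on an object; "squeeze" is the grip in N (left out, the last holds). Time passes only in rows, so rows that do not move let the fingers close, or fill a call up. It gives the time, the measured TCP pose, the force, the opening and the grip force at its end, in the units of the state.
- r.get_obs(): the state, without advancing time (a new reading comes with each control period).
- r.snapshot(name): name is "scene" or "side" or "wrist"; returns a dict with "frame" (400x640x3 uint8, blue, green, red), "depth" (400x640 float32, m along the optical axis (not along the pixel's ray), 0 where there is no reading), "fx", "fy", "cx", "cy" (pixels), "dist" ([k1, k2, p1, p2, k3] as OpenCV has them; the pictures are not rectified), "R" (3x3) and "t" (3): a world point X has camera coordinates R X + t; the wrist camera has in their place "mount" (4x4, takes a point from camera to tool coordinates, whose origin is the TCP and whose axes are the flange's). Camera axes: x right, y down, z forward; pixel columns grow to the right and rows downward; lengths in m; the calibration is good to about 2 mm. A picture is of the moment at which its call begins: read the wrist's pose just before it.
- r.sign_off(): hands the job in; it is judged then, once.
The state is a dict: "time": time; "joints": joint angles; "qvel": joint speeds; "joint_efforts": joint torques, N m; "position": TCP position; "tool_rot": TCP orientation; "force": force on the tool from outside, world axes, zero at the start; "wrist_torque": the same for the moment, N m; "gripper_width": finger opening in m; "grip_force": force on a finger pad.
Only numpy, scipy, OpenCV 4.12 (cv2) and the standard library are available. Lean on these libraries where they do the work, as an engineer would, in place of code of your own. Each camera call takes 0.05 s, during which the arm holds its last target. There are 200 camera calls.

TASK

Slide the blue stop block along its rail until its red pointer is over the orange band, then turn its thumbscrew clockwise until it seats, and back it off a quarter turn so the block can still be nudged. The pointer must still be over the band when the screw seats and at the end, and you finish while still gripping the thumbscrew at that setting: do not let go at the end. Leave the other things on the bench where they are.

Things in the scene. Friction and masses are not known exactly. Their poses are not given: they have to be found in the camera images.
- thumbscrew_grip (a point): Centre of the thumbscrew's black T-bar, 46 mm long, 14 mm thick, 36 mm high: pinch it across its thickness from above. Its underside is 12 mm above the block's flat top, so keep fingertips less than 28 mm below this point. x: along the bar to its yellow-tipped end; y: across its thickness; z: up, the axis it turns about. It does not rise or sink as it turns. Gripped, it also slides the block.
- thumbscrew (a joint): Thumbscrew angle in rad, growing clockwise seen from above. Hard seat at 3.5; starts 1.0 to 2.2 short of it. Friction 0.12 N m; stays where left. Seated, the bar's yellow end points square across the rail to the yellow paint mark on the block's top, on the pointer's side; a quarter turn back (anticlockwise) it points along the rail, in the +y direction of point band_center.
- pointer_tip (a point): Tip of the red pointer, 8 mm wide, that sticks out of the stop block on the side away from the robot, low over the plywood, 75 mm from the thumbscrew's axis. x: out along the pointer, y: along the rail, z: up. The blue block (76 mm across the rail, 60 mm along it, top 74 mm above the table) slides only along y with about 4 N of friction and stays where it is left.
- band_center (a point): Centre of the top of the orange band, 10 mm wide along the rail, 30 mm long across it, fixed to the jig's plywood on the side away from the robot. y: along the rail; x: across it, away from the robot; z: up. At the start it lies 40 to 180 mm from the pointer in the +y direction.
- jig: The jig, fixed to the table: plywood 200 x 460 x 18 mm with an aluminium rail 40 x 40 mm along its middle. Origin at the centre of its underside; y along the rail, x across it, away from the robot.
- offcut: A bystander, leave alone: small pine offcut 40 x 80 x 18 mm lying on the jig's plywood, on the robot's side of the rail, near the rail's +y end; origin at its underside.
- tape_measure: A bystander, leave alone: yellow and black tape measure, 72 x 36 x 66 mm high, standing on the table; origin at its underside.
- screwdriver: A bystander, leave alone: red-handled screwdriver, about 200 mm long, lying on the table; origin at its underside.
- glue: A bystander, leave alone: yellow glue bottle, 64 mm across, 170 mm high; origin at its underside.
- screw_jar: A bystander, leave alone: orange jar with steel cap, 72 mm across, 90 mm high; origin at its underside.
- hammer: A bystander, leave alone: hammer lying on the table; origin at its underside.
- mug: A bystander, leave alone: blue mug, 80 mm across, 95 mm high; origin at its underside.

How it is judged:
On the way, in this order (a step that is already met when the one before it is completed fails the run):
1. the pointer is over the orange band (within 6 mm of its middle) with the thumbscrew not yet seated (y of pointer_tip in the frame of band_center between -0.006 and 0.006 m and value of joint thumbscrew below 3.2 rad), for 0.3 s.
2. the thumbscrew is turned until it seats, the pointer still over the band (y of pointer_tip in the frame of band_center between -0.006 and 0.006 m and value of joint thumbscrew above 3.43 rad), for 0.2 s.
At the end, for the whole second after the job is handed in: The thumbscrew has been seated and stands a quarter turn back from the seat (within 15 degrees), at rest, the pointer within 6 mm of the middle of the orange band, and the fingers still grip the thumbscrew (more than 3 N, grasp point within 30 mm of the bar's centre) (y of pointer_tip in the frame of band_center between -0.006 and 0.006 m and value of joint thumbscrew between 1.6692 and 2.1892 rad and velocity of joint thumbscrew between -0.08 and 0.08 rad/s and contact force between the fingers and thumbscrew above 3 N and distance between the grasp point and thumbscrew_grip below 0.03 m); the arm keeps its last pose, push and grip.
It fails at once if any of the bystanders is moved more than 30 mm (distance of any of offcut, tape_measure, screwdriver, glue, screw_jar, hammer, mug from where it was at the start of the episode above 0.03 m).
It also fails if it takes over 48 s, if anything falls off the work surface, if the arm or the gripper's body presses on something with over 40 N, if the wrist force passes 120 N, or if a joint passes its speed limit or range.

## Working session

There is one attempt and no reset: what is moved stays moved. The work goes in short steps, Python scripts to look and compute and a tool call to move; the robot and the scene stay as the last step left them, time stands still between calls to the robot, and variables do not carry over. Pictures are saved under pics/ and viewed, at most 10 in all, crops included, and the job is handed in when it is done.

Besides the shell and the picture viewer there is one more tool, called after "Call:" as name(argument=value, ...), one argument or row to a line, values as JSON. jog_arm: Moves the arm, as the interface text tells. Its arguments: {"type":"object","properties":{"targets":{"type":"array","items":{"type":"array","items":{"type":"number"}}},"squeeze":{"type":"number"}},"required":["targets"]}

```bash
mkdir -p pics; cat > h.py <<'E'
import numpy as np, cv2
from station import r
from scipy.spatial.transform import Rotation as Rn
def snap(n):
    o=r.get_obs(); s=r.snapshot(n)
    if 'mount' in s:
        T=np.eye(4);T[:3,:3]=Rn.from_rotvec(o['tool_rot']).as_matrix();T[:3,3]=o['position']
        M=T@np.array(s['mount'])
    else:
        M=np.eye(4);R=np.array(s['R']);M[:3,:3]=R.T;M[:3,3]=-R.T@np.array(s['t'])
    s['M']=M
    return s
def rays(s,px):
    K=np.array([[s['fx'],0,s['cx']],[0,s['fy'],s['cy']],[0,0,1]])
    p=cv2.undistortPoints(np.array(px,float).reshape(-1,1,2),K,np.array(s['dist'],float)).reshape(-1,2)
    return np.c_[p,np.ones(len(p))]
def onz(s,px,z):
    d=rays(s,px)@s['M'][:3,:3].T; c=s['M'][:3,3]
    return c+d*((z-c[2])/d[:,2])[:,None]
def cloud(s,px):
    z=np.array([s['depth'][int(b),int(a)] for a,b in px])
    return (rays(s,px)*z[:,None])@s['M'][:3,:3].T+s['M'][:3,3]
E
python3 - <<'E'
from h import *
for n in('scene','side'):
    s=snap(n);cv2.imwrite(f'pics/{n}0.png',s['frame']);np.save(f'{n}0.npy',s,allow_pickle=True)
    print(n,s['M'])
o=r.get_obs();print({k:np.round(v,3) for k,v in o.items()})
E
```

```text
scene [[ 6.49471103e-01  4.75253221e-01 -5.93566898e-01  1.41250813e+00]
 [ 7.60386042e-01 -4.05319512e-01  5.07473310e-01 -7.06362908e-01]
 [ 5.94079382e-04 -7.80929235e-01 -6.24619226e-01  9.79170367e-01]
 [ 0.00000000e+00  0.00000000e+00  0.00000000e+00  1.00000000e+00]]
side [[-0.96822078 -0.14764857  0.2018624   0.25410609]
 [-0.24956448  0.51774101 -0.81832868  1.33858497]
 [ 0.01631261 -0.84270051 -0.53813544  0.9846544 ]
 [ 0.          0.          0.          1.        ]]
{'time': np.float64(0.1), 'joints': array([ 0.977,  0.259,  0.021,  1.334, -0.   ,  1.418]), 'qvel': array([-0.   ,  0.   ,  0.001, -0.   , -0.   , -0.   ]), 'joint_efforts': array([ 6.0000e-03, -5.5669e+01,  3.4507e+01,  1.2000e-02, -0.0000e+00,
       -0.0000e+00]), 'position': array([0.235, 0.497, 0.231]), 'tool_rot': array([-6.870e-01, -3.065e+00,  2.000e-03]), 'force': array([-0.714,  0.629, -0.592]), 'wrist_torque': array([-0.021, -0.023, -0.015]), 'grip_force': np.float64(0.0), 'gripper_width': np.float64(0.085)}
```

View pics/scene0.png

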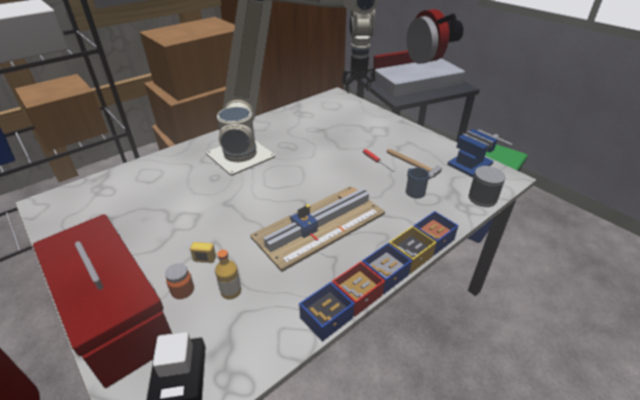

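View pics/side0.png

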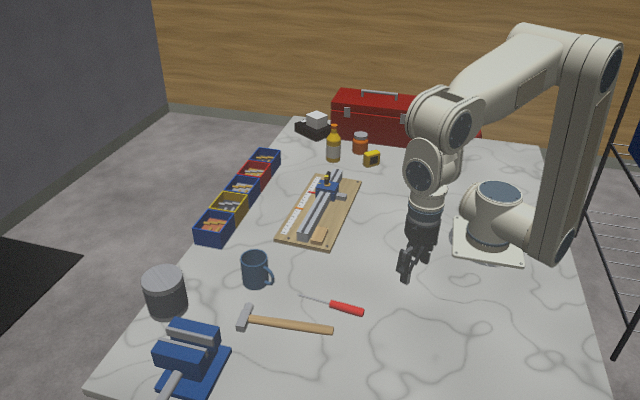

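The scene view shows the jig at about (318,228), with the block at (305,220). In the side view the block is at about (328,183). The bystanders stand clear of the jig. I'll enlarge both regions.

```bash
python3 - <<'E'
from h import *
a=np.load('scene0.npy',allow_pickle=True).item()['frame'][180:275,240:395]
b=np.load('side0.npy',allow_pickle=True).item()['frame'][165:255,265:370]
a=cv2.resize(a,(775,475)[0:2],interpolation=cv2.INTER_CUBIC); cv2.imwrite('pics/sc_crop.png',a)
s=np.load('scene0.npy',allow_pickle=True).item()
# jig corners approx on z=.018
print(np.round(onz(s,[(251,238),(281,270),(384,212),(354,187)],0.018),3))
hsv=cv2.cvtColor(s['frame'],cv2.COLOR_BGR2HSV)[180:275,240:395]
for n,lo,hi in(('red',(0,150,100),(8,255,255)),('red2',(172,150,100),(180,255,255)),('or',(9,120,150),(17,255,255)),('yel',(22,150,130),(34,255,255))):
    m=cv2.inRange(hsv,lo,hi); k,l,st,c=cv2.connectedComponentsWithStats(m)
    print(n,[(st[i,4],np.round(c[i]+[240,180],1)) for i in range(1,k) if st[i,4]>1])
E
```

```text
[[ 0.506 -0.26   0.018]
 [ 0.69  -0.266  0.018]
 [ 0.709  0.188  0.018]
 [ 0.526  0.21   0.018]]
red [(np.int32(2), array([314.5, 237.5])), (np.int32(3), array([362.3, 263.7])), (np.int32(6), array([367.8, 268.2])), (np.int32(4), array([373.8, 273. ]))]
red2 []
or [(np.int32(5), array([341., 228.])), (np.int32(2), array([357.5, 272.5]))]
yel []
```

View pics/sc_crop.png

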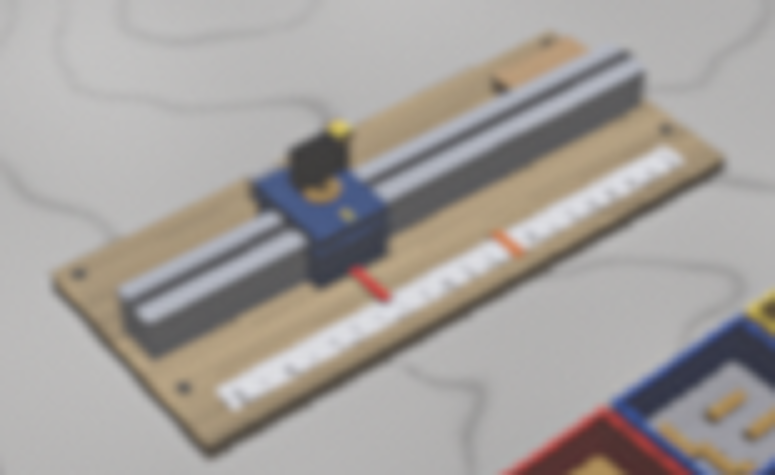

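The crop shows the bar at crop pixel (320,160), with its yellow end near (338,128). The pointer tip is at (388,295) and the band centre at (509,243). The offcut is at the far +y end.

```bash
python3 - <<'E'
from h import *
s=np.load('scene0.npy',allow_pickle=True).item()
f=lambda p:[(p[0]/5+240-.4,p[1]/5+180-.4)]
for n,p,z in(('tip',(388,295),.026),('band',(509,243),.02),('yel',(338,128),.122),('bar bottom c',(322,185),.086),('mark',(347,214),.074),('bartop',(318,142),.122)):
    print(n,np.round(onz(s,f(p),z),3))
o=r.get_obs();R=Rn.from_rotvec(o['tool_rot']).as_matrix();print(R.round(3))
tgt=np.array([.56,-.05,.33]);print('toolshift',R.T@(tgt-o['position']))
w=snap('wrist');print(np.round(w['mount'],3),w['fx'],w['cx'],w['cy'])
E
```

```text
tip [[ 0.662 -0.094  0.026]]
band [[0.673 0.008 0.02 ]]
yel [[ 0.593 -0.08   0.122]]
bar bottom c [[ 0.599 -0.099  0.086]]
mark [[ 0.622 -0.097  0.074]]
bartop [[ 0.596 -0.099  0.122]]
[[-0.904  0.427 -0.001]
 [ 0.427  0.904 -0.001]
 [ 0.    -0.001 -1.   ]]
toolshift [-0.52782247 -0.3561799  -0.09894468]
[[-0.    -0.954 -0.301  0.076]
 [ 1.    -0.     0.001  0.001]
 [-0.001 -0.301  0.954 -0.142]
 [ 0.     0.     0.     1.   ]] 349.62046895151354 317.5135719667985 203.54268917287197
```

Call:
jog_arm(
  targets=[
    [-0.04, -0.024, -0.005, 0, 1],
    [-0.04, -0.024, -0.005, 0, 1],
    [-0.04, -0.024, -0.005, 0, 1],
    [-0.04, -0.024, -0.005, 0, 1],
    [-0.04, -0.024, -0.005, 0, 1],
    [-0.04, -0.024, -0.005, 0, 1],
    [-0.04, -0.024, -0.005, 0, 1],
    [-0.04, -0.024, -0.005, 0, 1],
    [-0.04, -0.024, -0.005, 0, 1],
    [-0.04, -0.024, -0.005, 0, 1],
  ],
)

```text
time: 1.15
position: [0.4947, 0.1078, 0.2814]
tool_rot: [-0.687, -3.065, -0.0]
force: [1.1, 0.7, 0.2]
gripper_width: 0.0853
grip_force: 0.0
```

Call:
jog_arm(
  targets=[
    [-0.04, -0.024, -0.005, 0, 1],
    [-0.04, -0.024, -0.005, 0, 1],
    [-0.04, -0.024, -0.005, 0, 1],
    [-0.04, -0.024, -0.005, 0, 1],
    [0, 0, 0, -8.5, 1],
    [0, 0, 0, -8.5, 1],
    [0, 0, 0, -8.5, 1],
    [0, 0, 0, -8.5, 1],
    [0, 0, 0, -8.5, 1],
    [0, 0, 0, -8.5, 1],
  ],
)

```text
time: 2.15
position: [0.5977, -0.0455, 0.3009]
tool_rot: [0.709, -3.06, -0.0]
force: [0.7, -0.1, 0.7]
gripper_width: 0.0851
grip_force: 0.0
```

Call:
jog_arm(
  targets=[
    [0, 0, 0, -8.5, 1],
    [0, 0, 0, -8.5, 1],
    [0, 0, 0, -8.5, 1],
    [0, 0, 0, -8.5, 1],
    [0, 0, 0, -8.5, 1],
    [0, 0, 0, -8.5, 1],
    [0, 0, 0, -8.5, 1],
    [0, 0, 0, -8.5, 1],
    [0, 0, 0, -8.5, 1],
    [0, 0, 0, 0, 1],
  ],
)

```text
time: 3.15
position: [0.5977, -0.0454, 0.301]
tool_rot: [2.448, -1.969, -0.001]
force: [-0.1, 1.2, 0.1]
gripper_width: 0.0854
grip_force: 0.0
```

```bash
python3 - <<'E'
from h import *
s=snap('wrist');cv2.imwrite('pics/w1.png',s['frame']);np.save('w1.npy',s,allow_pickle=True)
o=r.get_obs();print(o['joints'].round(3),o['position'].round(3),Rn.from_rotvec(o['tool_rot']).as_matrix().round(3))
E
```

```text
[-0.216  0.34   0.313  1.545 -0.    -1.997] [ 0.598 -0.045  0.301] [[ 0.209 -0.978 -0.001]
 [-0.978 -0.209  0.   ]
 [-0.     0.    -1.   ]]
```

View pics/w1.png

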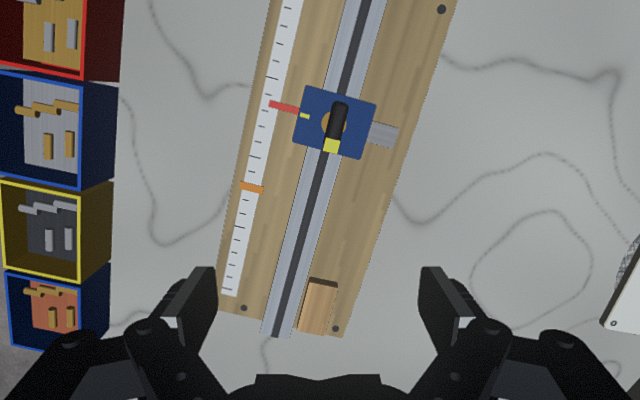

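The wrist view is clear. The bar runs from (342,102) to its yellow end at (331,148), the pointer tip is at (270,104), and the band centre is at (251,187).

```bash
cat > meas.py <<'E'
from h import *
def blob(s,lo,hi,box):
    x0,y0,x1,y1=box
    m=cv2.inRange(cv2.cvtColor(s['frame'],cv2.COLOR_BGR2HSV)[y0:y1,x0:x1],lo,hi)
    k,l,st,c=cv2.connectedComponentsWithStats(m)
    i=1+np.argmax(st[1:,4]); ys,xs=np.nonzero(l==i)
    return np.c_[xs+x0,ys+y0].astype(float)
def deep(s,box,zlo,zhi):
    x0,y0,x1,y1=box
    g=np.stack(np.meshgrid(np.arange(x0,x1),np.arange(y0,y1)),-1).reshape(-1,2)
    P=cloud(s,g); k=(P[:,2]>zlo)&(P[:,2]<zhi)
    return P[k],g[k]
def rect(P):
    (c,wh,a)=cv2.minAreaRect((P[:,:2]*1000).astype(np.float32)); return np.round(c,1),np.round(wh,1),round(a,1)
E
python3 - <<'E'
from meas import *
s=np.load('w1.npy',allow_pickle=True).item()
for b in((240,170,270,200),):
    p=blob(s,(8,120,120),(18,255,255),b); P=onz(s,p,.019);print('band',len(p),p.mean(0),P.mean(0),rect(P))
p=blob(s,(0,150,80),(7,255,255),(255,90,310,125));print('ptr px',p.mean(0),p.min(0),p.max(0));print(cloud(s,p)[:,2].mean());P=onz(s,p,np.median(cloud(s,p)[:,2]));print('ptr',P.mean(0),rect(P))
P,g=deep(s,(300,80,380,165),.108,.14);print('bar',len(P),np.median(P,0),rect(P),rect(onz(s,g,.122)))
P,g=deep(s,(285,75,385,170),.066,.082);print('block',len(P),np.median(P,0),rect(onz(s,g,.074)))
p=blob(s,(22,120,120),(34,255,255),(318,130,350,160));print('yel',p.mean(0),onz(s,p,.115).mean(0))
p=blob(s,(22,120,120),(34,255,255),(296,108,314,122));print('mark',p.mean(0),onz(s,p,.074).mean(0))
E
```

```text
band 172 [251.14534884 187.27906977] [0.672752   0.00809943 0.019     ] (array([672.8,   8. ]), array([ 9.9, 29.7]), 87.7)
ptr px [283.85211268 106.83098592] [270. 101.] [298. 113.]
0.03111335522193487
ptr [ 0.65010395 -0.0971465   0.02821296] (array([650.1, -97.2]), array([ 6.2, 33.2]), 87.3)
bar 806 [ 0.59371411 -0.09470286  0.12089704] (array([593.3, -94.3]), array([46.2, 14.2]), 88.7) (array([593.7, -94.5]), array([45.8, 14.5]), 89.3)
block 3390 [ 0.60134699 -0.09651386  0.07307426] (array([593.4, -94.5]), array([59.1, 75.7]), 87.3)
yel [331.01923077 145.29807692] [ 0.59324531 -0.0770264   0.115     ]
mark [304.13333333 115.3       ] [ 0.62434737 -0.09578492  0.074     ]
```

Call:
jog_arm(
  targets=[
    [0, 0, 0, 6.5, 1],
    [0, 0, 0, 6.5, 1],
    [0.0245, 0.0018, 0, 0, 1],
    [0.0245, 0.0018, 0, 0, 1],
    [0, 0, 0.04, 0, 1],
    [0, 0, 0.04, 0, 1],
    [0, 0, 0.04, 0, 1],
    [0, 0, 0.04, 0, 1],
    [0, 0, 0.03, 0, 1],
    [0, 0, 0.023, 0, 1],
  ],
)

```text
time: 4.2
position: [0.5926, -0.0941, 0.086]
tool_rot: [2.2, -2.241, -0.003]
force: [0.5, -0.9, 0.2]
gripper_width: 0.0855
grip_force: 0.0
```

Call:
jog_arm(
  targets=[
    [0, 0, 0, 0, 0],
    [0, 0, 0, 0, 0],
    [0, 0, 0, 0, 0],
    [0, 0, 0, 0, 0],
    [0, 0, 0, 0, 0],
    [0, 0, 0, 0, 0],
    [0, 0, 0, 0, 0],
    [0, 0, 0, 0, 0],
    [0, 0, 0, 0, 0],
    [0, 0, 0, 0, 0],
  ],
  squeeze=50,
)

```text
time: 5.2
position: [0.5922, -0.0945, 0.0897]
tool_rot: [2.205, -2.236, -0.001]
force: [-10.6, -0.5, 11.1]
gripper_width: 0.0134
grip_force: 49.9
```

```bash
python3 - <<'E'
from h import *
s=snap('wrist');cv2.imwrite('pics/w2.png',s['frame']);np.save('w2.npy',s,allow_pickle=True)
o=r.get_obs();print(o['joints'].round(3),o['position'].round(4),o['wrist_torque'].round(2),Rn.from_rotvec(o['tool_rot']).as_matrix().round(3))
E
```

```text
[-2.970e-01  4.150e-01 -1.160e-01  1.041e+00 -1.000e-03 -1.854e+00] [ 0.5921 -0.0945  0.0897] [ 0.01  1.95 -0.13] [[-0.014 -1.    -0.001]
 [-1.     0.014 -0.001]
 [ 0.001  0.001 -1.   ]]
```

View pics/w2.png

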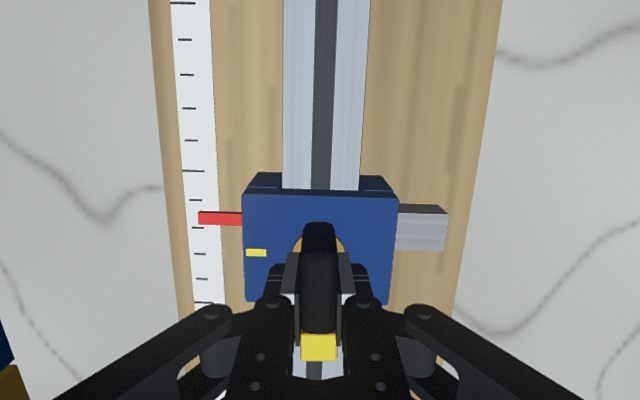

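Gripped, with the bar between the pads at (320,290). Next I slide about 104 mm along +y with a small force relief.

Call:
jog_arm(
  targets=[
    [0, 0.001, -0.001, 0, 0],
    [-0.01, -0.0003, 0, 0, 0],
    [-0.015, -0.0005, 0, 0, 0],
    [-0.015, -0.0005, 0, 0, 0],
    [-0.015, -0.0005, 0, 0, 0],
    [-0.015, -0.0005, 0, 0, 0],
    [-0.015, -0.0005, 0, 0, 0],
    [-0.015, -0.0004, 0, 0, 0],
    [-0.004, 0, 0, 0, 0],
    [0, 0, 0, 0, 0],
  ],
)

```text
time: 6.25
position: [0.5969, 0.0104, 0.0898]
tool_rot: [-2.207, 2.235, 0.001]
force: [-5.0, 3.4, 6.0]
gripper_width: 0.0131
grip_force: 50.6
```

```bash
python3 - <<'E'
from h import *
s=snap('wrist');cv2.imwrite('pics/w3.png',s['frame']);np.save('w3.npy',s,allow_pickle=True)
o=r.get_obs();print(o['joints'].round(3),o['position'].round(4),o['force'].round(1),o['wrist_torque'].round(2),Rn.from_rotvec(o['tool_rot']).as_matrix().round(3))
E
```

```text
[-0.124  0.41  -0.124  1.037  0.002 -1.682] [0.5968 0.0104 0.0898] [-4.6  4.3  6.4] [ 0.8  0.9 -0.1] [[-0.012 -1.     0.   ]
 [-1.     0.012  0.002]
 [-0.002 -0.    -1.   ]]
```

View pics/w3.png

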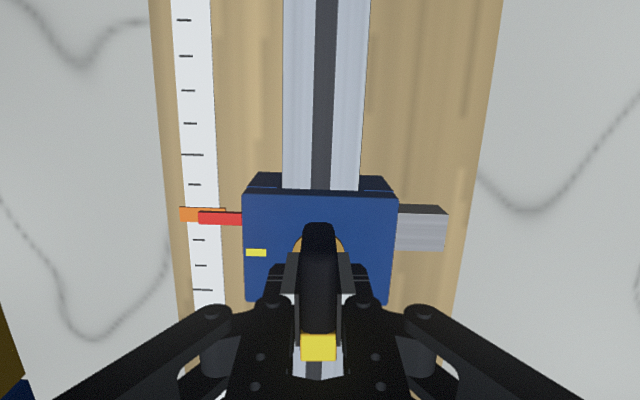

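The pointer (198–241, y≈218) now lies over the band (180–225, y≈214). I'll quantify it, allowing for parallax.

```bash
cat > off.py <<'E'
from meas import *
def off(s,box=(170,195,248,235)):
    ex=np.array([.9990,-.0445]);ey=np.array([.0445,.9990])
    p=blob(s,(0,150,80),(6,255,255),box);q=blob(s,(8,120,120),(18,255,255),box)
    q=q[q[:,0]<p[:,0].min()-2]
    P=onz(s,p,.028);Q=onz(s,q,.019)
    yP=P[:,:2]@ey; yQ=Q[:,:2]@ey
    mm=lambda v:(round((np.percentile(v,3)+np.percentile(v,97))*500,2),round(np.ptp(v)*1000,1))
    print('ptr',mm(yP),'band',mm(yQ))
E
python3 - <<'E'
from off import *
off(np.load('w3.npy',allow_pickle=True).item())
s=np.load('w2.npy',allow_pickle=True).item()
p=blob(s,(0,150,80),(6,255,255),(170,195,248,235));print(cloud(s,p)[:,2].mean(),(onz(s,p,.028)[:,:2]@[.0445,.999]).mean())
E
```

```text
ptr (np.float64(36.67), np.float64(8.0)) band (np.float64(37.95), np.float64(9.8))
0.030133203906145968 -0.06839038238328948
```

Call:
jog_arm(
  targets=[
    [-0.001, 0, 0, 0, 0],
    [0, 0, 0, 0, 0],
    [0, 0, 0, 0, 0],
    [0, 0, 0, 8, 0],
    [0, 0, 0, 8, 0],
    [0, 0, 0, 8, 0],
    [0, 0, 0, 8, 0],
    [0, 0, 0, 8, 0],
    [0, 0, 0, 0, 0],
    [0, 0, 0, 0, 0],
  ],
)

```text
time: 7.3
position: [0.5974, 0.0102, 0.0898]
tool_rot: [-1.314, 2.853, -0.001]
force: [-2.4, 0.0, 5.1]
gripper_width: 0.0132
grip_force: 50.5
```

```bash
cat > st.py <<'E'
from h import *
o=r.get_obs();R=Rn.from_rotvec(o['tool_rot']).as_matrix()
print(o['joints'].round(3),o['position'].round(4),o['force'].round(1),o['wrist_torque'].round(2),'yaw_y',np.degrees(np.arctan2(R[1,1],R[0,1])).round(2),o['grip_force'],'railY',o['position'][:2]@[.0445,.999])
E
python3 st.py
```

```text
[-0.123  0.41  -0.123  1.036 -0.    -0.987] [0.5974 0.0102 0.0898] [-2.4  0.   5.1] [-0.21  0.6  -0.06] yaw_y 139.46 50.5017364025116 railY 0.03674355296657054
```

Call:
jog_arm(
  targets=[
    [0, 0, 0, 8, 0],
    [0, 0, 0, 8, 0],
    [0, 0, 0, 8, 0],
    [0, 0, 0, 8, 0],
    [0, 0, 0, 6, 0],
    [0, 0, 0, 0, 0],
    [0, 0, 0, 0, 0],
    [0, 0, 0, 0, 0],
    [0, 0, 0, 0, 0],
    [0, 0, 0, 0, 0],
  ],
)

```text
time: 8.3
position: [0.5976, 0.0097, 0.0898]
tool_rot: [-0.316, 3.125, -0.002]
force: [-1.8, -3.0, 6.7]
gripper_width: 0.0133
grip_force: 50.6
```

```bash
python3 st.py; python3 - <<'E'
from h import *
s=snap('wrist');np.save('w4.npy',s,allow_pickle=True);cv2.imwrite('pics/w4.png',s['frame'])
E
```

```text
[-1.240e-01  4.110e-01 -1.230e-01  1.036e+00 -1.000e-03 -3.250e-01] [0.5976 0.0097 0.0898] [-1.8 -3.   6.7] [-0.87  0.39 -0.13] yaw_y 101.55 50.58657646179199 railY 0.036286670491095144
```

View pics/w4.png

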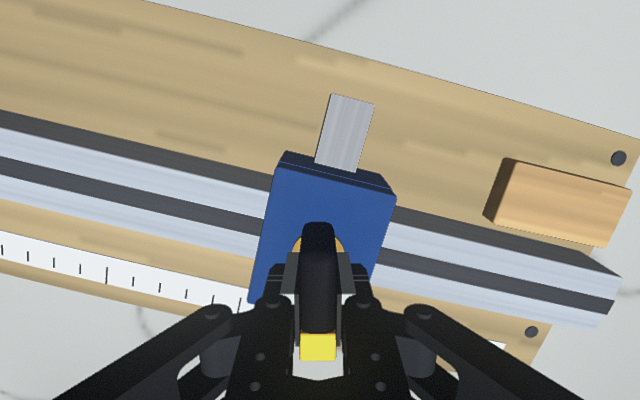

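The bar is still gripped, with the yellow end down at (318,348). The pointer is hidden by the fingers, so I'll use the block's edges.

```bash
cat > blk.py <<'E'
from meas import *
def blk(s):
    p=blob(s,(105,120,50),(125,255,200),(180,100,460,310))
    P=cloud(s,p);k=abs(P[:,2]-.074)<.006;P=onz(s,p[k],.074)[:,:2]
    y=P@np.array([.0445,.999]);x=P@np.array([.999,-.0445])
    return len(P),np.round(np.percentile(x,[.5,99.5]),4),np.round(np.percentile(y,[.5,99.5]),4),y.mean()
E
python3 - <<'E'
from blk import *
for n in('w1','w2','w3','w4'):print(n,blk(np.load(n+'.npy',allow_pickle=True).item()))
E
```

```text
w1 (2639, array([0.5602, 0.6337]), array([-0.0964, -0.0392]), np.float64(-0.06619681214798238))
w2 (9854, array([0.5601, 0.6336]), array([-0.0987, -0.042 ]), np.float64(-0.07924420055432689))
w3 (9830, array([0.5603, 0.6337]), array([0.0063, 0.0632]), np.float64(0.02582754772048467))
w4 (9092, array([0.5585, 0.6293]), array([0.0076, 0.0657]), np.float64(0.033460376290583585))
```

Call:
jog_arm(
  targets=[
    [0, 0, 0, 4, 0],
    [0, 0, 0, 4, 0],
    [0, 0, 0, 4, 0],
    [0, 0, 0, 2, 0],
    [0, 0, 0, 0, 0],
    [0, 0, 0, 0, 0],
    [0, 0, 0, 0, 0],
    [0, 0, 0, 0, 0],
    [0, 0, 0, 0, 0],
    [0, 0, 0, 0, 0],
  ],
)

```text
time: 9.35
position: [0.5976, 0.0097, 0.0898]
tool_rot: [0.067, 3.14, -0.002]
force: [-1.9, -3.3, 5.6]
gripper_width: 0.0134
grip_force: 50.6
```

```bash
python3 st.py
```

```text
[-1.240e-01  4.110e-01 -1.230e-01  1.036e+00 -1.000e-03 -8.100e-02] [0.5976 0.0097 0.0898] [-1.9 -3.3  5.6] [-0.89  0.45 -0.12] yaw_y 87.55 50.60805380344391 railY 0.03631013576358197
```

Call:
jog_arm(
  targets=[
    [0, 0, 0, 1.5, 0],
    [0, 0, 0, 1.5, 0],
    [0, 0, 0, 1, 0],
    [0, 0, 0, 0, 0],
    [0, 0, 0, 0, 0],
    [0, 0, 0, 0, 0],
    [0, 0, 0, 0, 0],
    [0, 0, 0, 0, 0],
    [0, 0, 0, 0, 0],
    [0, 0, 0, 0, 0],
  ],
)

```text
time: 10.35
position: [0.5976, 0.01, 0.0898]
tool_rot: [0.172, 3.136, -0.002]
force: [-2.2, -3.8, 5.8]
gripper_width: 0.0132
grip_force: 69.7
```

```bash
python3 st.py; python3 - <<'E'
from blk import *
s=snap('wrist');np.save('w5.npy',s,allow_pickle=True);print(blk(s))
p=blob(s,(22,120,120),(34,255,255),(290,325,350,370));print(p.mean(0))
E
```

```text
[-1.230e-01  4.110e-01 -1.230e-01  1.036e+00 -1.000e-03 -1.400e-02] [0.5976 0.01   0.0898] [-2.2 -3.8  5.8] [-0.88  0.56  1.83] yaw_y 83.73 69.73683220334351 railY 0.036617230231627024
(8797, array([0.5585, 0.6169]), array([0.0086, 0.0666]), np.float64(0.0385193118146266))
[318.94061506 346.70625663]
```

The screw is seated: wrist torque jumped to 1.8 N m. Backing off to tool yaw of about 177.5°.

Call:
jog_arm(
  targets=[
    [0, 0, 0, -4, 0],
    [0, 0, 0, -8, 0],
    [0, 0, 0, -8, 0],
    [0, 0, 0, -8, 0],
    [0, 0, 0, -8, 0],
    [0, 0, 0, -8, 0],
    [0, 0, 0, -8, 0],
    [0, 0, 0, -8, 0],
    [0, 0, 0, -8, 0],
    [0, 0, 0, -8, 0],
  ],
)

```text
time: 11.4
position: [0.5971, 0.0109, 0.0898]
tool_rot: [-1.8, 2.574, 0.001]
force: [-3.7, 2.3, 6.6]
gripper_width: 0.0133
grip_force: 50.9
```

Call:
jog_arm(
  targets=[
    [0, 0, 0, -8, 0],
    [0, 0, 0, -6, 0],
    [0, 0, 0, -3.5, 0],
    [0, 0, 0, 0, 0],
    [0, 0, 0, 0, 0],
    [0, 0, 0, 0, 0],
    [0, 0, 0, 0, 0],
    [0, 0, 0, 0, 0],
    [0, 0, 0, 0, 0],
    [0, 0, 0, 0, 0],
  ],
)

```text
time: 12.4
position: [0.5969, 0.011, 0.0898]
tool_rot: [-2.164, 2.276, 0.001]
force: [-4.6, 2.1, 7.1]
gripper_width: 0.0136
grip_force: 50.9
```

```bash
python3 st.py; python3 - <<'E'
from off import *
from blk import blk
s=snap('wrist');np.save('w6.npy',s,allow_pickle=True);cv2.imwrite('pics/w6.png',s['frame']);print(blk(s));off(s)
E
```

```text
[-1.230e-01  4.100e-01 -1.240e-01  1.037e+00  1.000e-03 -1.643e+00] [0.5969 0.011  0.0898] [-4.6  2.1  7.1] [0.26 0.96 0.14] yaw_y 177.12 50.89004158973694 railY 0.03750369297326199
(9842, array([0.5602, 0.6336]), array([0.0069, 0.0636]), np.float64(0.026395674962816258))
ptr (np.float64(37.16), np.float64(7.4)) band (np.float64(37.65), np.float64(9.7))
```

View pics/w6.png

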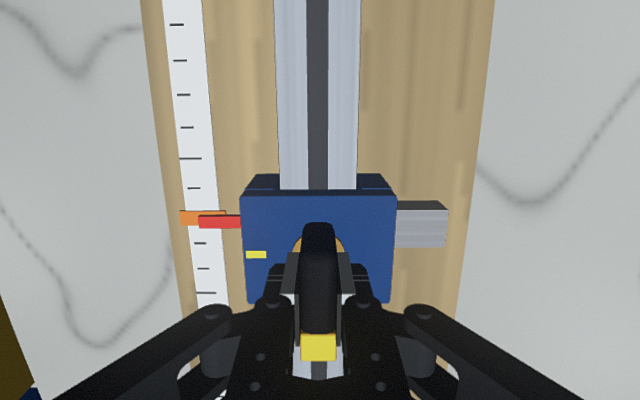

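The pointer is 0.5 mm from the band's middle. The bar lies along the rail with its yellow end toward +y (318,348), still gripped at 51 N. Handing in.

```bash
python3 -c "
from station import r
print(r.sign_off())"
```

```text
the job is handed in; nothing more can be done
None
```

I handed the job in after about 12.4 s of robot time: the pointer measured about 0.5 mm from the band's middle, the screw was seated (wrist torque jumped to 1.8 N m) and backed off about a quarter turn, and the thumbscrew was still gripped at about 51 N; the hand-in returned no verdict.

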